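# Release the ratchet of a tilted bar barrel and ease it back onto its rest

### The job

The little oak barrel on the tilting stand has been poured out and must go back down on its rest foot for refilling. Flick the red-knobbed pawl lever over to release, take the weight on the crank until the pawl springs clear of the ratchet wheel, then ease the barrel back slowly with the crank until the foot carries its weight, and only then let go. Never let it run or bump down, do not press it hard onto the foot or strain the lever, and leave everything else alone.

Things in the scene. Friction and masses are not known exactly. Their poses are not given: they have to be found in the camera images.
- tilt_stand: Fixed grey steel stand with a small oak barrel (dia. 116, 175 mm long) slung between two cheeks. Origin under it on the surface, below the axle; x runs along the axle away from the crank (away from the robot), y to the left as seen from the crank side, z up. The axle lies at y 0, z 135 mm. In this frame base, cheeks and wheel span x -75 to 95, y -120 to 66 mm. Yaw varies 0.2 rad.
- barrel (a joint): Tilt of barrel, ratchet wheel and crank, all one piece. 0 = level; grows as the spout end (+y) goes down and the top of the wheel goes to +y. Starts held by the pawl at about 0.78 rad. Its weight turns it back, pulling 5 to 10 N at the crank handle. It lands on a rubber-topped screw foot (more than 22 N there is too hard), set so that it rests at 0 to 0.19 rad: this is not reported.
- crank_axle (a point): Point on the axle straight behind the crank handle's path: centre of the circle, radius 80 mm, on which crank_grip moves, in the stand's y-z plane. At barrel tilt t crank_grip is 80*sin(t - 0.2) mm along the stand's y and 80*cos(t - 0.2) mm up from here.
- crank_grip (a point): Middle of the crank's handle: a black sleeve, dia. 18 mm, 56 mm long, lying along the stand's x towards the robot, free to spin on its pin. Its outer end has a collar, dia. 23 mm, from 28 to 33 mm out; the flat crank arm begins 29 mm behind. Take it from above, fingers closing along the stand's y, with a firm grip (60 N). Ease it at 2 to 4 cm/s.
- pawl_lever (a joint): Lever that bends the pawl's spring over. 0 = leaning to the wheel, the spring pushes the pawl into the teeth; 0.55 = stop on the right, the spring pushes it out. Stiff, stays where it is put; 2 to 4 N at the knob turn it. Even then a loaded tooth traps the pawl: turning the barrel up 0.03 to 0.06 rad frees it and it springs out. Counts as over from 0.48; never push its knob with over 25 N.
- lever_knob (a point): Centre of the red knob on top of the lever: dia. 14 mm, 26 mm long, along the stand's x. It swings on a circle of 111 mm about the pawl pin, which lies 70 mm to the right (-y) of and 46 mm below the axle. At 0 it stands 82 mm right of the axle and 65 mm above it; at 0.55 rad 139 mm right and 42 mm above. Push it to -y, e.g. with the closed fingers from above. It is clear for 30 mm to its left.
- pawl_tip (a point): Tip of the brass pawl, at the right (-y) of the ratchet wheel (dia. 96 mm, 20 teeth). In the stand's frame its y is about -45 mm with the pawl in the teeth and -58 to -61 mm once it has sprung clear.
- jigger: Bystander, loose: double steel jigger, 44 x 44 x 74 mm; origin under its middle. Leave it alone.
- tamper: Bystander, loose: black-handled steel tamper standing on its foot, 58 x 58 x 82 mm; origin under its middle. Leave it alone.
- salt_mill: Bystander, loose: salt shaker with a grey cap, 44 x 44 x 90 mm; origin under its middle. Leave it alone.
- brush: Bystander, loose: black-handled cleaning brush lying flat, 21 x 134 x 17 mm; origin under its middle. Leave it alone.
- pourer: Bystander, loose: black bottle pourer with a steel spout, 33 x 43 x 70 mm; origin under its middle. Leave it alone.
- flask: Bystander, loose: small black flask with a stepped cap, 57 x 57 x 74 mm; origin under its middle. Leave it alone.
- bar_spoon: Bystander, loose: long steel bar spoon lying flat, 25 x 302 x 8 mm; origin under its middle. Leave it alone.

How it is judged:
By the outcome, as a careful person would: the job done as asked, in the order asked, and still so for the second after the job is handed in, with the robot touching nothing.
It also fails if it takes over 64 s, if anything falls off the work surface, if the arm or the gripper's body presses on something with over 40 N, if the wrist force passes 120 N, or if a joint passes its speed limit or range.

### The arm

A 6-joint arm with a two-finger parallel gripper is mounted at the origin on a cart in front of the work surface, level with it; the furniture and walls round the work are solid. World frame = base frame: x ahead of the robot, y to its left, z up, the work surface at z = 0. Lengths are in m, angles in rad, forces in N, time in s.
With the tool pointing down it reaches from about 0.25 to 0.775 m from the base axis. Payload 4 kg.
Tool frame: the origin (TCP) lies where the fingers leave the gripper's body, on its centre line; the fingertips stand 97 mm ahead of it and the grasp point (between the pads) lies 78 mm ahead of it; x points along the fingers, y is the direction in which the jaws open and shut, and the axes are right-handed (so a half turn about x gives the same grasp; the last joint's range is limited). The gripper opens to 94 mm and grips with 3 to 60 N. Pads are 16 mm wide; open, the fingers measure 119 mm over their backs; the gripper's body (75 mm by 177 mm) begins 78 mm behind the grasp point.
Start: joints at [1.115, 0.087, 1.371, -0, 1.684, -0.103], TCP at [0.19, 0.516, 0.303] pointing down, gripper open.
Joint ranges: [-3.1, 3.1], [-0.76, 2.03], [0.27, 2.55], [-1.08, 4.22], [0.17, 2.65], [-2.57, 2.57]. Speed limits (rad/s): [2.79, 2.79, 3.14, 3.14, 3.14, 3.14].

### API

Orientations are given as a 3x3 rotation matrix whose columns are the frame's x, y, z axes.
In Python, from station import status, imaging, env gives the robot as it stands.
- The arm moves only by the tool jog_arm, never from a script. Its argument "deltas" is a list of rows, each a list of 7 numbers: the shift along the world's x, y, z normalised to -1 to 1, where 1 is 0.15 m, then the turn, a rotation vector about the world's x, y, z normalised to -1 to 1, where 1 is 45 degrees, then the opening, from 0 (shut) to 1 (fully open). In form: [[x, y, z, rx, ry, rz, grip], ...]. A call has 1 to 20 rows; each row shifts and turns the pose as measured when the row begins; what a row does not reach is not made up. A row lasts 1/10 s, in which the tool goes at most 50 mm and 8.59 degrees, less where a joint would pass 70% of its speed; a pose out of reach is approached as far as the arm can. A call with a number of a shift or a turn outside -1 to 1 is refused whole. A call with a gripper value outside its range is refused whole. The fingers move at their own pace and stop on an object; "grip_force" is the grip in N (left out, the last holds). Time passes only in rows, so rows that do not move let the fingers close. It gives the time, the measured TCP pose, the force and the opening at its end, in the units of the state.
- status.observe(): the state, without advancing time (a new reading comes with each control period).
- imaging.read_camera(name): name is "scene" or "top"; returns (picture, depth): 400x640x3 uint8, red, green, blue; 400x640 float32, m along the optical axis (not along the pixel's ray), 0 where there is no reading.
- imaging.get_calibration(name): a dict with "fx", "fy", "cx", "cy" (pixels), "R" (3x3) and "t" (3): a world point X has camera coordinates R X + t. Camera axes: x right, y down, z forward; pixel columns grow to the right and rows downward; lengths in m; the calibration is good to about 2 mm. A picture is of the moment at which its call begins. get_calibration takes no time and is no camera call.
- env.job_done(): hands the job in, once; it reports no verdict.
The state is a dict: "time_s": time; "qpos": joint angles; "joint_vel": joint speeds; "joint_torque": joint torques, N m; "eef_pos": TCP position; "ee_rot": TCP orientation; "wrist_force": force on the tool from outside, world axes, zero at the start; "ft_torque": the same for the moment, N m; "finger_gap": finger opening in m.
Only numpy, scipy, OpenCV 4.12 (cv2) and the standard library are available. Lean on these libraries where they do the work, as an engineer would, in place of code of your own. Each camera call takes 0.05 s, during which the arm holds its last target.

## Working session

There is one attempt and no reset: what is moved stays moved. The work goes in short steps, Python scripts to look and compute and a tool call to move; the robot and the scene stay as the last step left them, time stands still between calls to the robot, and variables do not carry over. Pictures are saved under pics/ and viewed, and the job is handed in when it is done.

Besides the shell and the picture viewer there is one more tool, called after "Emit:" as name(argument=value, ...), one argument or row to a line, values as JSON. jog_arm: Moves the arm, as the interface text tells. Its arguments: {"type":"object","properties":{"deltas":{"type":"array"},"grip_force":{"type":"number"}},"required":["deltas"]}

```bash
mkdir -p pics; ls
python3 - <<'E'
from station import status, imaging, env
import cv2, numpy as np, json
s=status.observe()
print(s)
for n in ("scene","top"):
    p,d=imaging.read_camera(n); cv2.imwrite(f"pics/{n}0.png",p[:,:,::-1]); np.save(f"pics/{n}0.npy",d); 
    c=imaging.get_calibration(n); print(n,c)
E
```

```text
pics
{'time_s': 0.0, 'qpos': array([ 1.11489427e+00,  8.79131239e-02,  1.37220826e+00, -1.20156643e-05,
        1.68360466e+00, -1.03092050e-01]), 'joint_vel': array([ 0.00019057,  0.00073414,  0.00125474,  0.00062709,  0.0010285 ,
       -0.00159489]), 'joint_torque': array([-2.08869911e-03, -3.40194440e+01, -3.02423108e+01,  7.17372866e-02,
        3.29974608e-02, -1.53327314e-04]), 'eef_pos': array([0.18990071, 0.51582162, 0.30155018]), 'ee_rot': array([[-9.28556145e-04,  3.45536369e-01,  9.38404899e-01],
       [-1.92075771e-03,  9.38402957e-01, -3.45537554e-01],
       [-9.99997724e-01, -2.12329947e-03, -2.07668185e-04]]), 'wrist_force': array([-0.61965448, -0.33353993,  0.25243678]), 'ft_torque': array([-0.01258366, -0.00203565, -0.03309056]), 'finger_gap': 0.09336895649330856}
scene {'fx': 369.999369350239, 'fy': 369.999369350239, 'cx': 323.2729147521022, 'cy': 203.64887330314315, 'R': array([[ 0.38408769, -0.92321757, -0.01208148],
       [-0.6954577 , -0.28067604, -0.66148284],
       [ 0.6073016 ,  0.26246957, -0.74986298]]), 't': array([-0.20909669,  0.48608158,  0.62804392])}
top {'fx': 478.7242545868673, 'fy': 478.7242545868673, 'cx': 310.91191104135, 'cy': 202.54490119255752, 'R': array([[-0.02812886, -0.9994712 , -0.01631197],
       [-0.9831074 ,  0.03061339, -0.18045129],
       [ 0.18085523,  0.01096053, -0.98344865]]), 't': array([0.04443108, 0.57192522, 1.15745278])}
```

View pics/scene0.png

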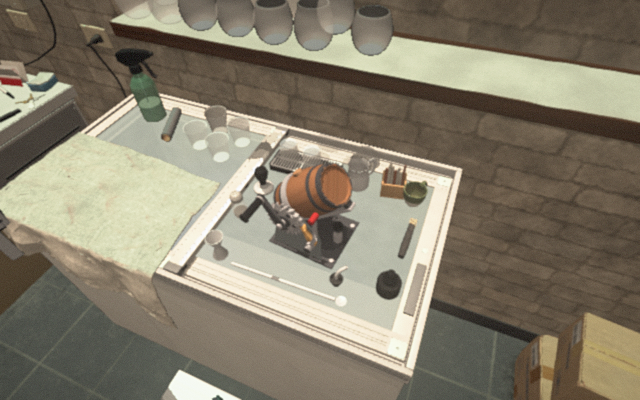

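View pics/top0.png

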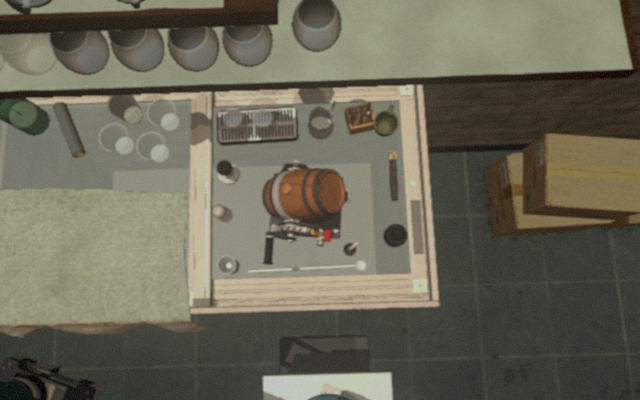

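Run:
```python
import cv2
a=cv2.imread("pics/scene0.png")[155:275,220:360]; b=cv2.imread("pics/top0.png")[150:290,205:375]
cv2.imwrite("pics/cs.png",cv2.resize(a,None,fx=5.5,fy=5,interpolation=cv2.INTER_CUBIC)[:600,:800]); 
cv2.imwrite("pics/cs.png",cv2.resize(a,None,fx=5,fy=5,interpolation=cv2.INTER_CUBIC)); 
cv2.imwrite("pics/ct.png",cv2.resize(b,None,fx=4,fy=4,interpolation=cv2.INTER_CUBIC))
```

```text
(no output)
```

View pics/cs.png

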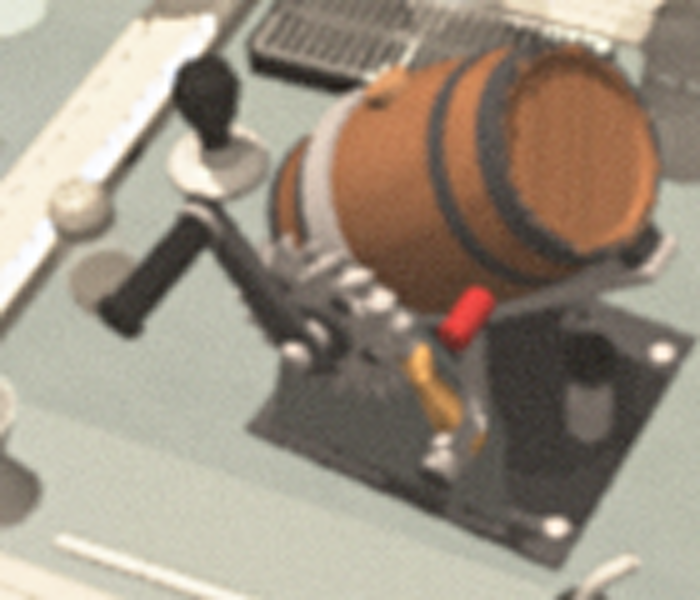

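View pics/ct.png

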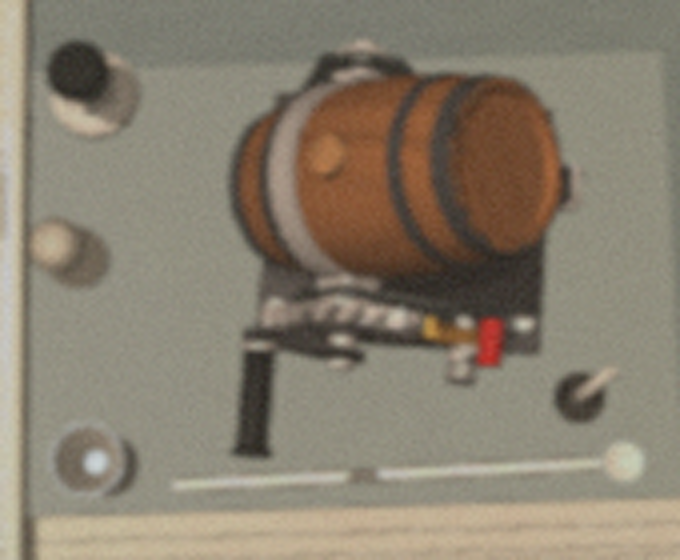

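```bash
cat > h.py <<'E'
import numpy as np, cv2
from station import status, imaging, env
def cam(n):
    p,d=imaging.read_camera(n); return p,d,imaging.get_calibration(n)
def pts(d,c):
    v,u=np.mgrid[:400,:640]
    X=np.stack([(u-c['cx'])/c['fx']*d,(v-c['cy'])/c['fy']*d,d],-1)-c['t']
    return X@c['R']
def ray(c,u,v):
    r=np.array([(u-c['cx'])/c['fx'],(v-c['cy'])/c['fy'],1])@c['R']; return -c['R'].T@c['t'], r/np.linalg.norm(r)
def tri(r1,r2):
    A=np.zeros((3,3));b=np.zeros(3)
    for o,r in (r1,r2):
        M=np.eye(3)-np.outer(r,r);A+=M;b+=M@o
    x=np.linalg.solve(A,b)
    return x,[float(np.linalg.norm((np.eye(3)-np.outer(r,r))@(x-o))) for o,r in (r1,r2)]
E
python3 - <<'E'
from h import *
R={}
for n in ("scene","top"):
    p=cv2.imread(f"pics/{n}0.png")[:,:,::-1].astype(int); d=np.load(f"pics/{n}0.npy"); c=imaging.get_calibration(n); P=pts(d,c)
    w=np.zeros((400,640),bool)
    if n=="scene": w[155:275,220:360]=1
    else: w[150:290,205:375]=1
    red=w&(p[...,0]>150)&(p[...,1]<90)&(p[...,2]<90)
    v,u=np.nonzero(red); print(n,"red",len(u),u.mean(),v.mean(),np.median(P[red],0))
    R[n,'red']=ray(c,u.mean(),v.mean())
    br=w&(p[...,0]>170)&(p[...,1]>100)&(p[...,2]<90)&(P[...,2]<.14); v,u=np.nonzero(br)
    print('brass',len(u),P[br].mean(0) if len(u) else 0)
    bl=w&(p.max(2)<75)&(P[...,2]>.14)&(P[...,2]<.26)
    if n=="scene": bl[:, 263:]=0; bl[:196]=0
    else: bl[:,275:]=0; bl[:236]=0
    v,u=np.nonzero(bl); m=np.c_[u,v]; print("black",len(u),m.min(0),m.max(0))
    vx,vy,x0,y0=cv2.fitLine(m.astype(np.float32),cv2.DIST_L2,0,.01,.01).ravel()
    s=(m-[x0,y0])@[vx,vy]; a=np.percentile(s,[1,99])
    E=[(x0+k*vx,y0+k*vy) for k in a]; E.sort(key=lambda e:e[1]); print(E, np.median(P[bl],0))
    R[n,'i'],R[n,'o']=ray(c,*E[0]),ray(c,*E[1])
for k in ('red','i','o'): print(k,tri(R['scene',k],R['top',k]))
E
```

```text
scene red 63 313.1111111111111 216.96825396825398 [ 0.46896149 -0.01183397  0.20533916]
brass 30 [0.48466092 0.01314227 0.11772076]
black 179 [240 199] [262 221]
[(np.float64(259.7559381218509), np.float64(199.85373727362355)), (np.float64(242.23055149191705), np.float64(219.22954416464006))] [0.43406418 0.11361312 0.2104616 ]
top red 46 326.8695652173913 235.04347826086956 [ 0.47198469 -0.00701751  0.20592659]
brass 5 [0.48780122 0.02507813 0.13342954]
black 168 [264 238] [272 263]
[(np.float64(269.41775477399085), np.float64(237.92516741286974)), (np.float64(267.3562264811098), np.float64(263.0562920633127))] [0.44060133 0.12059551 0.21179032]
red (array([ 0.4733881 , -0.00808251,  0.19864061]), [0.0012343985437556595, 0.001234398543755613])
i (array([0.47116293, 0.11684682, 0.20159704]), [0.0021958218755531163, 0.002195821875553153])
o (array([0.41535663, 0.12472657, 0.19667344]), [0.0005900629864868689, 0.0005900629864869615])
```

Run:
```python
from h import *
c=imaging.get_calibration("scene")
def on(u,v,z):
    o,r=ray(c,u,v); return o+r*(z-o[2])/r[2]
C=[on(220+x/5,155+y/5,.008) for x,y in ((250,430),(555,567),(692,340))]
print(np.round(C,3)); 
f=C[0]-C[1]; print("yaw front",np.arctan2(-f[0],f[1]),np.hypot(*f[:2])); g=C[2]-C[1]; print("yaw side",np.arctan2(g[1],g[0]),np.hypot(*g[:2]))
# bolts
B=[on(220+x/5,155+y/5,.012) for x,y in ((556,526),(662,352))]; g=B[1]-B[0]; print(np.round(B,3),"bolts",np.arctan2(g[1],g[0]),np.hypot(*g[:2]))
c=imaging.get_calibration("top"); d=np.load("pics/top0.npy"); P=pts(d,c)
# heights of obstacles: counter rim, shelf
for u,v in ((430,100),(360,30),(160,40),(200,250),(300,295),(150,250),(100,150)): print(u,v,np.round(P[v,u],3))
```

```text
[[ 0.499  0.131  0.008]
 [ 0.483 -0.046  0.008]
 [ 0.642 -0.062  0.008]]
yaw front -0.0932119395698909 0.17773328151068465
yaw side -0.09956460367013002 0.15958766004413819
[[ 0.502 -0.039  0.012]
 [ 0.625 -0.051  0.012]] bolts -0.09677260689378975 0.12295115375818338
430 100 [ 0.962 -0.372 -0.259]
360 30 [ 0.851 -0.081  0.384]
160 40 [0.811 0.29  0.442]
200 250 [0.463 0.313 0.03 ]
300 295 [0.344 0.062 0.005]
150 250 [0.467 0.439 0.034]
100 150 [0.74  0.588 0.017]
```

Emit:
jog_arm(
  deltas=[
    [0, 0, 0.25, 0, 0, 0, 0],
    [0, 0, 0.25, 0, 0, 0, 0],
    [0, 0, 0.25, 0, 0, 0.05, 0],
    [0.125, -0.22, 0, 0, 0, 0.05, 0],
    [0.125, -0.22, 0, 0, 0, 0.05, 0],
    [0.125, -0.22, 0, 0, 0, 0.05, 0],
    [0.125, -0.22, 0, 0, 0, 0.05, 0],
    [0.125, -0.22, 0, 0, 0, 0.05, 0],
    [0.125, -0.22, 0, 0, 0, 0, 0],
    [0.125, -0.22, 0, 0, 0, 0, 0],
    [0.125, -0.22, 0, 0, 0, 0, 0],
    [0.125, -0.22, 0, 0, 0, 0, 0],
    [0.125, -0.22, 0, 0, 0, 0, 0],
    [0.125, -0.22, 0, 0, 0, 0, 0],
    [0.125, -0.22, 0, 0, 0, 0, 0],
  ],
  grip_force=20,
)

```text
time_s: 1.6
eef_pos: [0.4165, 0.1054, 0.4071]
ee_rot: [[-0.006, 0.096, 0.995], [-0.017, 0.995, -0.096], [-1.0, -0.018, -0.005]]
wrist_force: [1.1, 0.8, -0.6]
finger_gap: 0.0003
```

Emit:
jog_arm(
  deltas=[
    [0.15, -0.22, 0, 0, 0, 0, 0],
    [0.15, -0.22, 0, 0, 0, 0, 0],
    [0.05, -0.1, -0.1, 0, 0, 0, 0],
    [0, 0, -0.2, 0, 0, 0, 0],
    [0, 0, -0.1, 0, 0, 0, 0],
    [0, 0, 0, 0, 0, 0, 0],
  ],
)

```text
time_s: 2.2
eef_pos: [0.4719, 0.015, 0.3416]
ee_rot: [[-0.011, 0.106, 0.994], [-0.018, 0.994, -0.106], [-1.0, -0.019, -0.009]]
wrist_force: [0.4, -0.4, 0.5]
finger_gap: -0.0001
```

Run:
```python
from h import *
p,d,c=cam("scene"); cv2.imwrite("pics/s1.png",cv2.resize(p[100:260,230:390,::-1],None,fx=3.7,fy=3.7,interpolation=cv2.INTER_CUBIC))
s=status.observe();print(s['eef_pos'],s['ee_rot'].round(3),s['wrist_force'])
```

```text
[0.47203999 0.01506481 0.34252691] [[-0.01   0.105  0.994]
 [-0.018  0.994 -0.106]
 [-1.    -0.019 -0.008]] [ 0.35219747 -0.35774593  0.55571524]
```

View pics/s1.png

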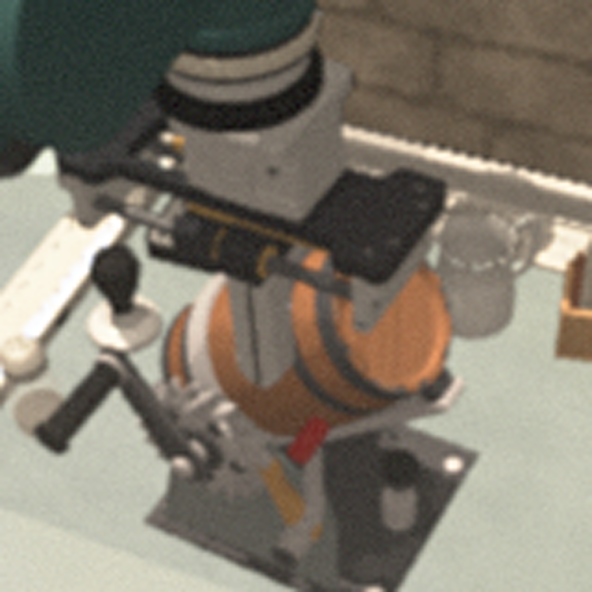

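Emit:
jog_arm(
  deltas=[
    [0, 0.02, -0.1, 0.023, -0.013, 0, 0],
    [0, 0, -0.1, 0, 0, 0, 0],
    [0, 0, -0.1, 0, 0, 0, 0],
    [0, 0, -0.07, 0, 0, 0, 0],
    [0, 0, 0, 0, 0, 0, 0],
  ],
)

```text
time_s: 2.75
eef_pos: [0.4728, 0.0189, 0.2888]
ee_rot: [[0.007, 0.103, 0.995], [-0.001, 0.995, -0.103], [-1.0, -0.0, 0.007]]
wrist_force: [-0.4, -0.4, -0.7]
finger_gap: 0.0008
```

Emit:
jog_arm(
  deltas=[
    [-0.004, -0.04, 0, 0, 0, 0, 0],
    [-0.004, -0.04, -0.005, 0, 0, 0, 0],
    [-0.004, -0.04, -0.006, 0, 0, 0, 0],
    [-0.004, -0.04, -0.008, 0, 0, 0, 0],
    [-0.004, -0.04, -0.01, 0, 0, 0, 0],
  ],
)

```text
time_s: 3.25
eef_pos: [0.4704, -0.0119, 0.2872]
ee_rot: [[0.012, 0.101, 0.995], [0.001, 0.995, -0.101], [-1.0, 0.002, 0.011]]
wrist_force: [-0.3, 1.2, 0.3]
finger_gap: 0.0004
```

Emit:
jog_arm(
  deltas=[
    [-0.004, -0.033, -0.03, 0, 0, 0, 0],
    [-0.004, -0.033, -0.025, 0, 0, 0, 0],
    [-0.004, -0.033, -0.025, 0, 0, 0, 0],
    [-0.003, -0.027, -0.022, 0, 0, 0, 0],
  ],
)

```text
time_s: 3.65
eef_pos: [0.4687, -0.0333, 0.2728]
ee_rot: [[0.016, 0.102, 0.995], [0.0, 0.995, -0.102], [-1.0, 0.002, 0.016]]
wrist_force: [0.1, 2.7, 2.0]
finger_gap: 0.0008
```

Run:
```python
from h import *
p,d,c=cam("scene"); cv2.imwrite("pics/s2.png",cv2.resize(p[100:260,230:390,::-1],None,fx=3.7,fy=3.7,interpolation=cv2.INTER_CUBIC))
s=status.observe();print(s['eef_pos'],s['wrist_force'])
```

```text
[ 0.46848821 -0.03379857  0.27205378] [0.32228662 0.81507482 0.36004496]
```

View pics/s2.png

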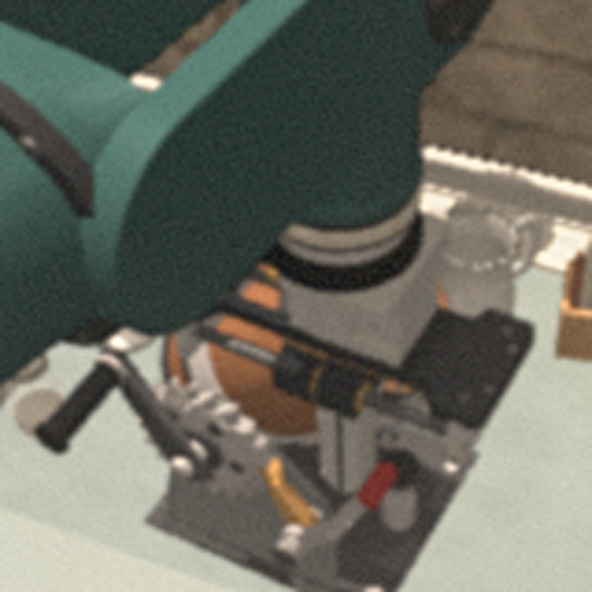

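Emit:
jog_arm(
  deltas=[
    [-0.003, -0.027, -0.02, 0, 0, 0, 0],
    [-0.003, -0.027, -0.02, 0, 0, 0, 0],
    [-0.002, -0.015, -0.01, 0, 0, 0, 0],
  ],
)

```text
time_s: 4.0
eef_pos: [0.4672, -0.0443, 0.2635]
ee_rot: [[0.015, 0.102, 0.995], [0.002, 0.995, -0.102], [-1.0, 0.003, 0.014]]
wrist_force: [0.1, 7.3, 4.3]
finger_gap: 0.0005
```

```bash
cat > knob.py <<'E'
from h import *
import sys
R=[]
for n in ("scene","top"):
    p,d,c=cam(n); q=p.astype(int); P=pts(d,c)
    w=np.zeros((400,640),bool)
    if n=="scene":
        w[155:275,280:360]=1
        cv2.imwrite(f"pics/{sys.argv[1]}.png",cv2.resize(p[150:270,230:370,::-1],None,fx=5,fy=5,interpolation=cv2.INTER_CUBIC))
    else: w[200:290,300:375]=1
    hs=cv2.cvtColor(p,cv2.COLOR_RGB2HSV); H=hs[...,0].astype(int)
    red=(w&((H<6)|(H>172))&(hs[...,1]>150)&(hs[...,2]>60)).astype(np.uint8)
    k,l,st,ce=cv2.connectedComponentsWithStats(red)
    if k<2: print(n,"none"); continue
    i=1+np.argmax(st[1:,4]); m=l==i; print(n,st[i],np.median(P[m],0).round(4))
    R.append(ray(c,*ce[i]))
if len(R)==2:
    x,e=tri(*R); wv=.0998*x[0]+.995*x[1]-.1215; print("knob",x.round(4),"stand y",wv.round(4),"err",np.round(e,4),"angle",np.arctan2(-(wv+.070),x[2]-.089)-np.arctan2(.012,.111))
s=status.observe();print(s['eef_pos'],s['wrist_force'],s['time_s'])
E
python3 knob.py s3
```

```text
scene [332 229   9  11  45] [ 0.4607 -0.0657  0.1829]
top none
[ 0.46720135 -0.04414565  0.26351116] [ 2.12861501  2.14996605 -0.81556821] 4.1
```

View pics/s3.png

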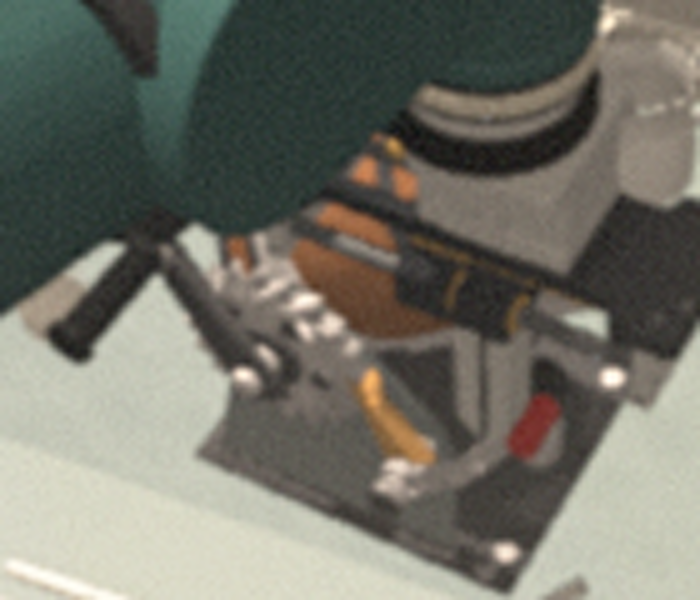

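Run:
```python
from h import *
c=imaging.get_calibration("scene"); 
for u,v in ((332+4.2,229+5.2),(336.8,234.9)):
    o,r=ray(c,u,v); ex=np.array([.995,-.0998,0]); k=(.4718-o@ex)/(r@ex); x=o+k*r
    wv=.0998*x[0]+.995*x[1]-.1215; print(x.round(4),wv.round(4),np.arctan2(-(wv+.070),x[2]-.089)-np.arctan2(.012,.111), np.hypot(wv+.07,x[2]-.089))
```

```text
[ 0.4678 -0.0631  0.1742] -0.1376 0.5625916105047257 0.10877498483475635
[ 0.4677 -0.0645  0.1727] -0.139 0.5815853677144096 0.10847639838972542
```

Emit:
jog_arm(
  deltas=[
    [-0.001, -0.012, -0.004, 0, 0, 0, 0],
  ],
)

```text
time_s: 4.2
eef_pos: [0.4672, -0.0447, 0.2634]
ee_rot: [[0.015, 0.101, 0.995], [0.006, 0.995, -0.101], [-1.0, 0.007, 0.015]]
wrist_force: [-0.9, 9.0, 5.4]
finger_gap: 0.0003
```

Emit:
jog_arm(
  deltas=[
    [0.002, 0.03, 0.02, 0, 0, 0, 0],
    [0.007, 0.07, 0.1, 0, 0, 0, 0.3],
    [0, 0, 0.25, 0, 0, 0, 0.6],
    [0, 0.1, 0.25, -0.01, -0.02, 0, 0.6],
    [-0.02, 0.2, 0.15, 0, 0, 0, 0.6],
    [-0.03, 0.25, 0, 0, 0, 0, 0.6],
    [-0.03, 0.25, 0, 0, 0, 0, 0.6],
    [-0.03, 0.2, 0, 0, 0, 0, 0.6],
    [0, 0, 0, 0, 0, 0, 0.6],
  ],
  grip_force=60,
)

```text
time_s: 5.1
eef_pos: [0.4496, 0.1209, 0.3827]
ee_rot: [[0.029, 0.112, 0.993], [-0.018, 0.994, -0.111], [-0.999, -0.015, 0.031]]
wrist_force: [-0.7, -0.2, 0.3]
finger_gap: 0.0563
```

```bash
python3 knob.py s4
python3 - <<'E'
from h import *
print(status.observe()['ee_rot'].round(3))
E
```

```text
scene [332 228  10  13  73] [ 0.4638 -0.0654  0.1821]
top [349 233   5  12  52] [ 0.4662 -0.0604  0.1822]
knob [ 0.4671 -0.0622  0.176 ] stand y -0.1368 err [0.0016 0.0016] angle 0.5470964762134523
[0.4500617  0.11870187 0.38248551] [-0.6263677   0.27872201 -0.37558082] 5.2
[[ 0.029  0.115  0.993]
 [-0.019  0.993 -0.114]
 [-0.999 -0.016  0.031]]
```

View pics/s4.png

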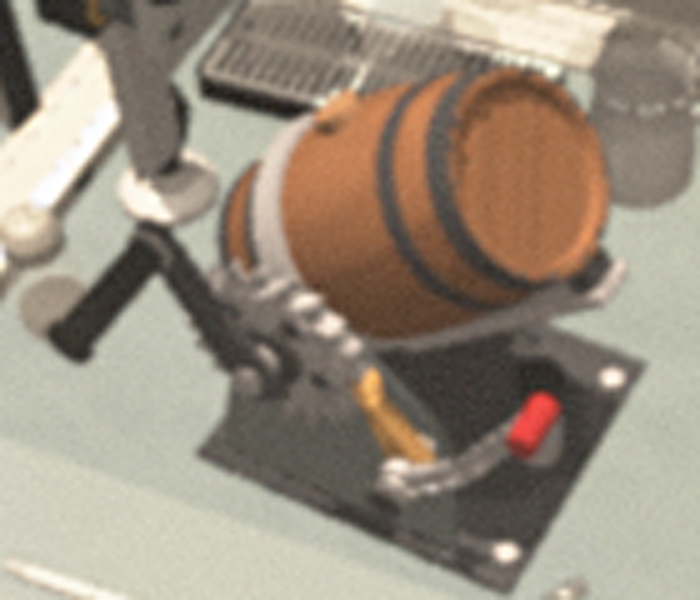

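Emit:
jog_arm(
  deltas=[
    [-0.032, 0.017, -0.1, 0.024, 0.037, 0.019, 0.6],
    [0, 0, -0.15, 0, 0, 0, 0.6],
    [0, 0, -0.15, 0, 0, 0, 0.6],
    [0, 0, -0.15, 0, 0, 0, 0.6],
    [0, 0, 0, 0, 0, 0, 0.6],
  ],
)

```text
time_s: 5.7
eef_pos: [0.4442, 0.1153, 0.2926]
ee_rot: [[-0.01, 0.107, 0.994], [-0.001, 0.994, -0.107], [-1.0, -0.002, -0.009]]
wrist_force: [-0.3, -0.6, -0.3]
finger_gap: 0.0565
```

Emit:
jog_arm(
  deltas=[
    [0.005, 0.03, -0.04, 0, 0, 0, 0.6],
    [0, 0.01, -0.04, 0, 0, 0, 0.6],
    [0, 0, 0, 0, 0, 0, 0.6],
  ],
)

```text
time_s: 6.0
eef_pos: [0.4454, 0.1197, 0.2799]
ee_rot: [[-0.011, 0.111, 0.994], [-0.001, 0.994, -0.111], [-1.0, -0.002, -0.011]]
wrist_force: [-0.5, -0.3, 0.5]
finger_gap: 0.0566
```

```bash
python3 knob.py s5
```

```text
scene [332 228  10  13  72] [ 0.4636 -0.0651  0.1825]
top [349 233   5  12  51] [ 0.4662 -0.0604  0.1827]
knob [ 0.4673 -0.0622  0.1756] stand y -0.1367 err [0.0016 0.0016] angle 0.5489079544801373
[0.44566778 0.11981972 0.28089413] [ 0.44523178  0.41139011 -0.45905287] 6.1
```

View pics/s5.png

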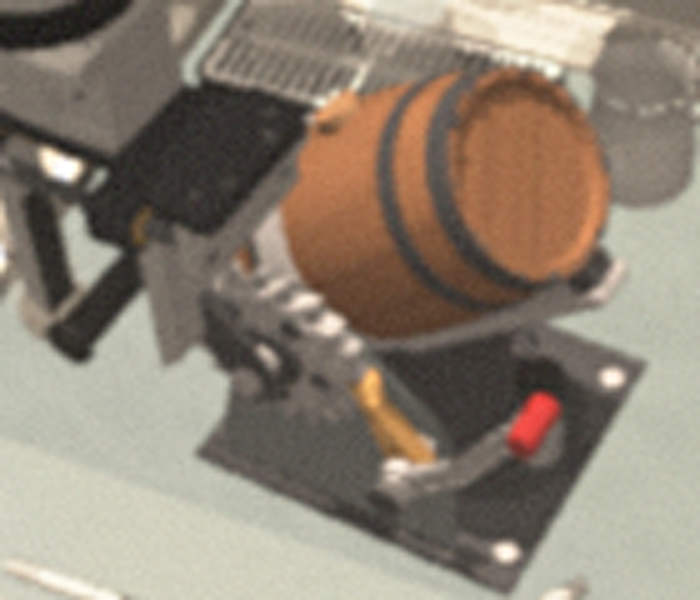

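Fingers straddle the handle (crop ~(110,290)). Close.

Emit:
jog_arm(
  deltas=[
    [0, 0, 0, 0, 0, 0, 0],
    [0, 0, 0, 0, 0, 0, 0],
    [0, 0, 0, 0, 0, 0, 0],
    [0, 0, 0, 0, 0, 0, 0],
    [0, 0, 0, 0, 0, 0, 0],
  ],
  grip_force=60,
)

```text
time_s: 6.6
eef_pos: [0.4465, 0.1201, 0.2836]
ee_rot: [[-0.004, 0.11, 0.994], [-0.001, 0.994, -0.11], [-1.0, -0.001, -0.004]]
wrist_force: [-0.1, -5.3, 0.5]
finger_gap: 0.0201
```

```bash
python3 knob.py s6
```

```text
scene [332 228  10  13  74] [ 0.4639 -0.0654  0.1824]
top [349 233   5  12  53] [ 0.466  -0.0603  0.1826]
knob [ 0.4669 -0.0622  0.1759] stand y -0.1368 err [0.0015 0.0015] angle 0.5479959994900286
[0.44642435 0.11990624 0.28339986] [ 0.31863145 -0.72276403  0.82637734] 6.7
```

View pics/s6.png

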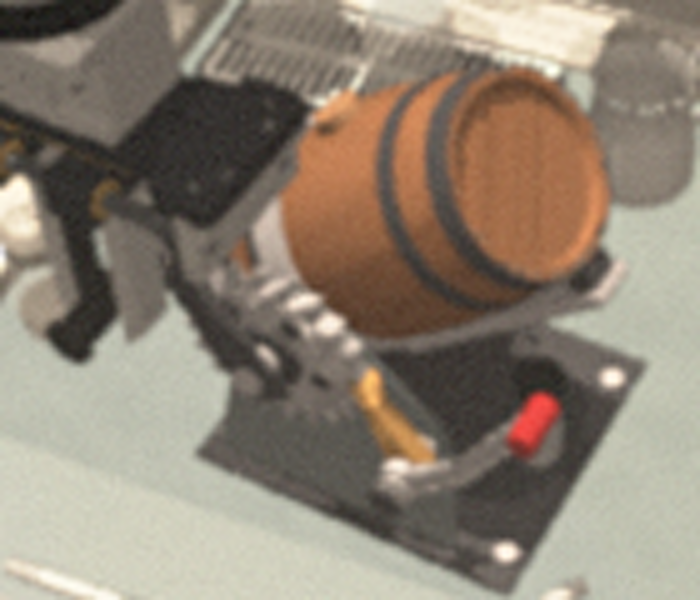

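Emit:
jog_arm(
  deltas=[
    [0, 0, 0, 0, 0, 0, 0],
    [0.001, 0.01, -0.006, 0, 0, 0, 0],
    [0.001, 0.01, -0.006, 0, 0, 0, 0],
    [0.001, 0.01, -0.006, 0, 0, 0, 0],
  ],
)

```text
time_s: 7.1
eef_pos: [0.4466, 0.1223, 0.2822]
ee_rot: [[-0.004, 0.111, 0.994], [-0.008, 0.994, -0.111], [-1.0, -0.008, -0.003]]
wrist_force: [-2.9, -5.2, 4.4]
finger_gap: 0.0165
```

```bash
python3 knob.py s7
```

```text
scene [332 228  10  12  71] [ 0.4642 -0.0652  0.1824]
top [349 233   5  12  51] [ 0.4663 -0.0605  0.1826]
knob [ 0.4673 -0.0622  0.1759] stand y -0.1367 err [0.0015 0.0015] angle 0.5471093029543658
[0.44662259 0.12238936 0.28211687] [-2.04891587 -4.75292465  4.54806286] 7.2
```

View pics/s7.png

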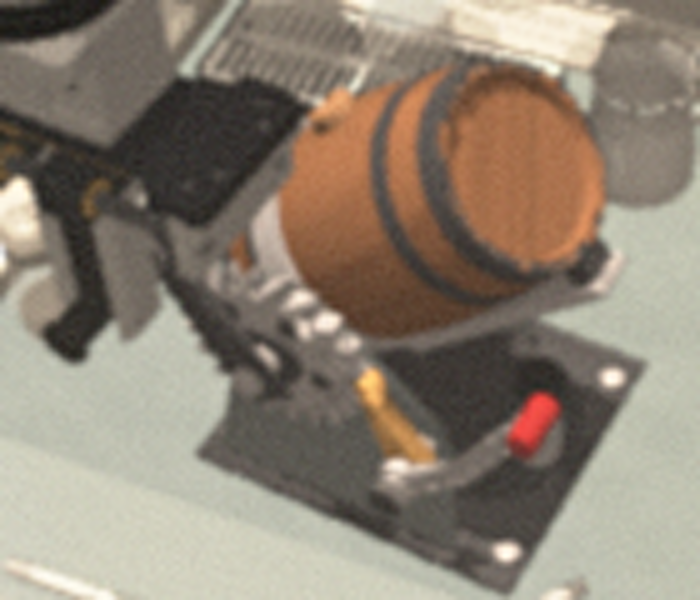

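Emit:
jog_arm(
  deltas=[
    [0.001, 0.012, -0.008, 0, 0, 0, 0],
    [0.001, 0.012, -0.008, 0, 0, 0, 0],
  ],
)

```text
time_s: 7.4
eef_pos: [0.4468, 0.1247, 0.2808]
ee_rot: [[-0.004, 0.112, 0.994], [-0.011, 0.994, -0.112], [-1.0, -0.012, -0.003]]
wrist_force: [-2.2, -4.2, 4.1]
finger_gap: 0.0168
```

```bash
python3 knob.py s8
```

```text
scene [332 228  10  12  71] [ 0.4636 -0.0653  0.1821]
top [349 233   5  12  51] [ 0.466  -0.0603  0.1828]
knob [ 0.4672 -0.0621  0.1757] stand y -0.1366 err [0.0015 0.0015] angle 0.5472860855422554
[0.44682204 0.12485586 0.28069009] [-1.74699311 -3.73799724  3.64060267] 7.5
```

View pics/s8.png

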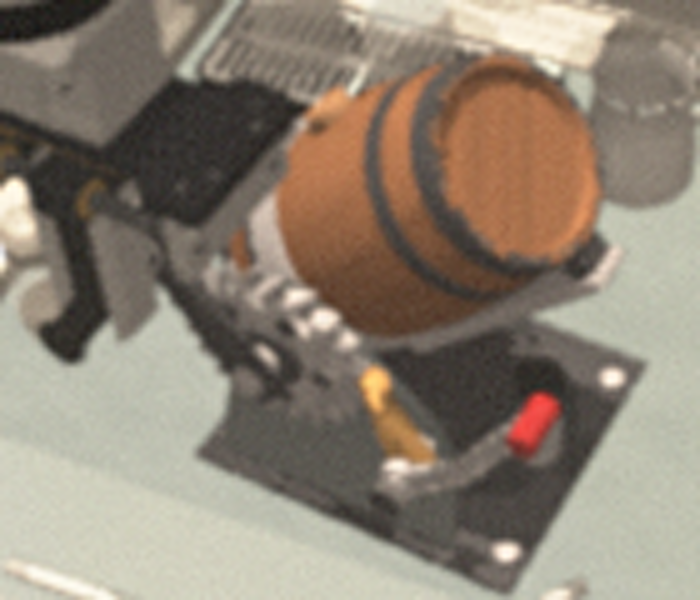

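Emit:
jog_arm(
  deltas=[
    [0.001, 0.012, -0.008, 0, 0, 0, 0],
    [0.001, 0.01, -0.007, 0, 0, 0, 0],
  ],
)

```text
time_s: 7.7
eef_pos: [0.447, 0.1271, 0.2793]
ee_rot: [[-0.004, 0.113, 0.994], [-0.014, 0.994, -0.113], [-1.0, -0.014, -0.002]]
wrist_force: [-2.8, -5.3, 3.3]
finger_gap: 0.0167
```

```bash
python3 knob.py s9
```

```text
scene [332 229  10  11  69] [ 0.4628 -0.0653  0.1825]
top [349 233   5  11  50] [ 0.4662 -0.0605  0.1826]
knob [ 0.4676 -0.0622  0.1752] stand y -0.1367 err [0.0013 0.0013] angle 0.5508514925427651
[0.4470009  0.12720843 0.27913227] [-1.67929263 -5.36561092  4.05876865] 7.8
```

View pics/s9.png

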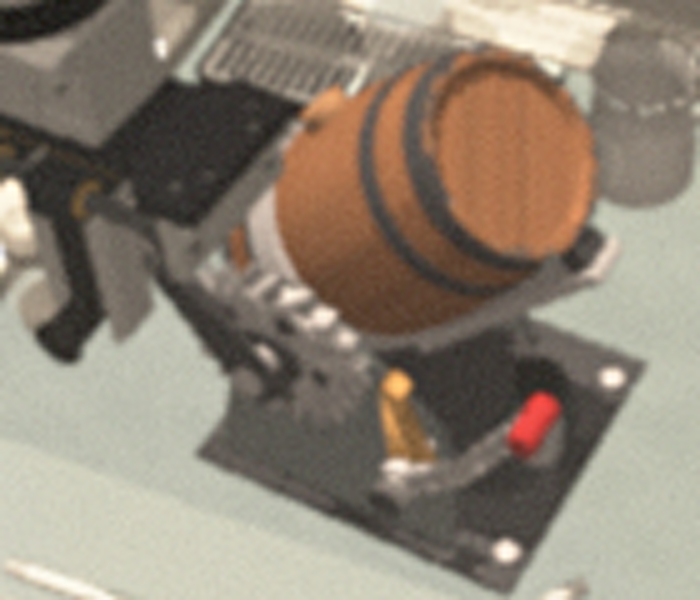

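Emit:
jog_arm(
  deltas=[
    [-0.001, -0.014, 0.009, 0, 0, 0, 0],
    [-0.001, -0.014, 0.009, 0, 0, 0, 0],
    [-0.001, -0.014, 0.009, 0, 0, 0, 0],
    [-0.001, -0.014, 0.008, 0, 0, 0, 0],
  ],
)

```text
time_s: 8.2
eef_pos: [0.4461, 0.1178, 0.2852]
ee_rot: [[-0.004, 0.113, 0.994], [-0.015, 0.994, -0.113], [-1.0, -0.015, -0.002]]
wrist_force: [-1.9, -4.3, 5.0]
finger_gap: 0.0165
```

```bash
cat > g.py <<'E'
from h import *
s=status.observe(); g=s['eef_pos']+.078*s['ee_rot'][:,0]; w=.0998*g[0]+.995*g[1]-.1215; z=g[2]-.135; ss=.995*g[0]-.0998*g[1]
print('t',s['time_s'],'s %.4f w %.4f z %.4f r %.4f th %.3f'%(ss,w,z,np.hypot(w,z),np.arctan2(w,z)),'F',s['wrist_force'].round(1),'tilt',s['ee_rot'][:,0].round(3),'T',s['ft_torque'].round(2),s['finger_gap'])
E
python3 g.py
```

```text
t 8.2 s 0.4319 w 0.0391 z 0.0722 r 0.0821 th 0.496 F [-1.9 -4.3  5. ] tilt [-0.004 -0.015 -1.   ] T [-0.81  0.41  0.12] 0.01653398583035216
```

Emit:
jog_arm(
  deltas=[
    [-0.001, -0.014, 0.009, 0, 0, 0, 0],
    [-0.001, -0.014, 0.008, 0, 0, 0, 0],
    [-0.001, -0.015, 0.007, 0, 0, 0, 0],
    [-0.001, -0.015, 0.007, 0, 0, 0, 0],
    [-0.001, -0.015, 0.006, 0, 0, 0, 0],
    [-0.001, -0.015, 0.006, 0, 0, 0, 0],
  ],
)

```text
time_s: 8.8
eef_pos: [0.4445, 0.0997, 0.2925]
ee_rot: [[-0.006, 0.116, 0.993], [-0.024, 0.993, -0.116], [-1.0, -0.024, -0.003]]
wrist_force: [-2.3, -7.3, 2.3]
finger_gap: 0.0164
```

```bash
python3 g.py; python3 knob.py s10
```

```text
t 8.8 s 0.4320 w 0.0202 z 0.0795 r 0.0820 th 0.249 F [-2.3 -7.3  2.3] tilt [-0.006 -0.024 -1.   ] T [-1.21  0.36  0.14] 0.01641800737831599
scene [332 228  10  13  74] [ 0.4637 -0.0648  0.1823]
top [349 233   5  12  52] [ 0.4663 -0.0604  0.1826]
knob [ 0.4671 -0.0621  0.176 ] stand y -0.1367 err [0.0015 0.0015] angle 0.5461807093116176
[0.44445528 0.09922664 0.29260234] [-2.61900347 -8.44054436  3.63167614] 8.9
```

View pics/s10.png

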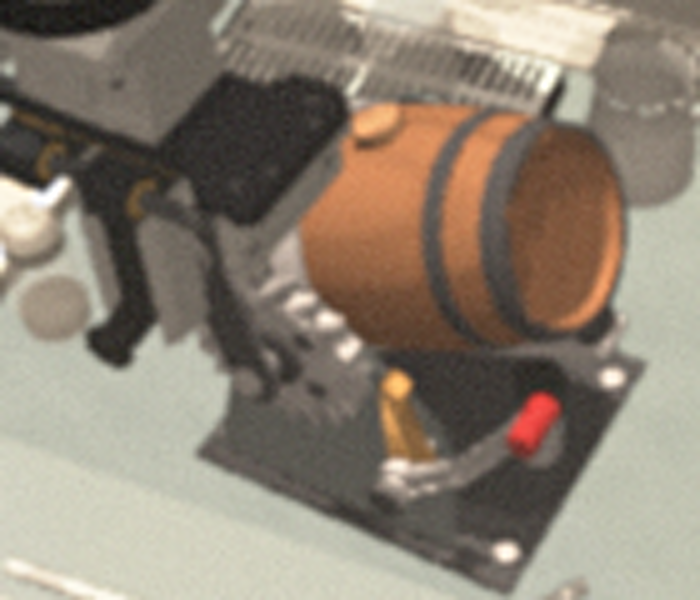

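Emit:
jog_arm(
  deltas=[
    [-0.001, -0.016, 0.005, 0.004, 0, 0, 0],
    [-0.001, -0.016, 0.004, 0.004, 0, 0, 0],
    [-0.001, -0.016, 0.003, 0.004, 0, 0, 0],
    [-0.001, -0.016, 0.003, 0.004, 0, 0, 0],
  ],
)

```text
time_s: 9.3
eef_pos: [0.4433, 0.0847, 0.2947]
ee_rot: [[-0.009, 0.119, 0.993], [-0.023, 0.993, -0.119], [-1.0, -0.024, -0.006]]
wrist_force: [-2.5, -7.6, 2.5]
finger_gap: 0.0162
```

```bash
python3 g.py
```

```text
t 9.3 s 0.4321 w 0.0051 z 0.0817 r 0.0819 th 0.063 F [-2.5 -7.6  2.5] tilt [-0.009 -0.023 -1.   ] T [-1.37  0.33  0.23] 0.016229954037666416
```

Emit:
jog_arm(
  deltas=[
    [-0.001, -0.012, 0.001, 0.002, 0, 0.002, 0],
    [-0.001, -0.012, 0.001, 0.002, 0, 0.002, 0],
  ],
)

```text
time_s: 9.5
eef_pos: [0.4427, 0.0778, 0.2947]
ee_rot: [[-0.01, 0.118, 0.993], [-0.027, 0.993, -0.119], [-1.0, -0.028, -0.007]]
wrist_force: [-2.6, -8.2, 2.4]
finger_gap: 0.0167
```

```bash
python3 g.py
```

```text
t 9.5 s 0.4321 w -0.0021 z 0.0818 r 0.0818 th -0.025 F [-2.6 -8.2  2.4] tilt [-0.01  -0.027 -1.   ] T [-1.5   0.39  0.19] 0.01672193171749892
```

Emit:
jog_arm(
  deltas=[
    [0, -0.004, 0, 0.003, 0, 0, 0],
    [0, -0.004, 0, 0.003, 0, 0, 0],
  ],
)

```text
time_s: 9.7
eef_pos: [0.4424, 0.0742, 0.2945]
ee_rot: [[-0.011, 0.12, 0.993], [-0.027, 0.992, -0.121], [-1.0, -0.028, -0.008]]
wrist_force: [-2.8, -0.0, 3.7]
finger_gap: 0.0162
```

```bash
python3 g.py
```

```text
t 9.7 s 0.4321 w -0.0057 z 0.0815 r 0.0817 th -0.070 F [-2.8 -0.   3.7] tilt [-0.011 -0.027 -1.   ] T [-0.2   0.33  0.24] 0.01617795539807932
```

Emit:
jog_arm(
  deltas=[
    [0, 0, 0, 0, 0, 0, 0],
    [0, 0, 0, 0, 0, 0, 0],
  ],
)

```text
time_s: 9.9
eef_pos: [0.4424, 0.0741, 0.2945]
ee_rot: [[-0.011, 0.12, 0.993], [-0.026, 0.992, -0.121], [-1.0, -0.027, -0.008]]
wrist_force: [-2.2, -3.2, 2.4]
finger_gap: 0.0166
```

```bash
python3 g.py; python3 knob.py s11;python3 g.py
```

```text
t 9.9 s 0.4322 w -0.0057 z 0.0815 r 0.0817 th -0.070 F [-2.2 -3.2  2.4] tilt [-0.011 -0.026 -1.   ] T [-0.68  0.31  0.13] 0.016645202161405886
scene [332 229  10  12  59] [ 0.4634 -0.0655  0.1823]
top [349 233   5  11  34] [ 0.4664 -0.0605  0.1833]
knob [ 0.4679 -0.0623  0.1739] stand y -0.1368 err [0.0014 0.0014] angle 0.5588957675616695
[0.44245274 0.07416566 0.29452173] [-1.85373798 -3.19913828  2.74809631] 10.0
t 10.0 s 0.4322 w -0.0057 z 0.0816 r 0.0818 th -0.069 F [-1.9 -3.2  2.7] tilt [-0.011 -0.026 -1.   ] T [-0.6   0.3   0.19] 0.016703561479273994
```

View pics/s11.png

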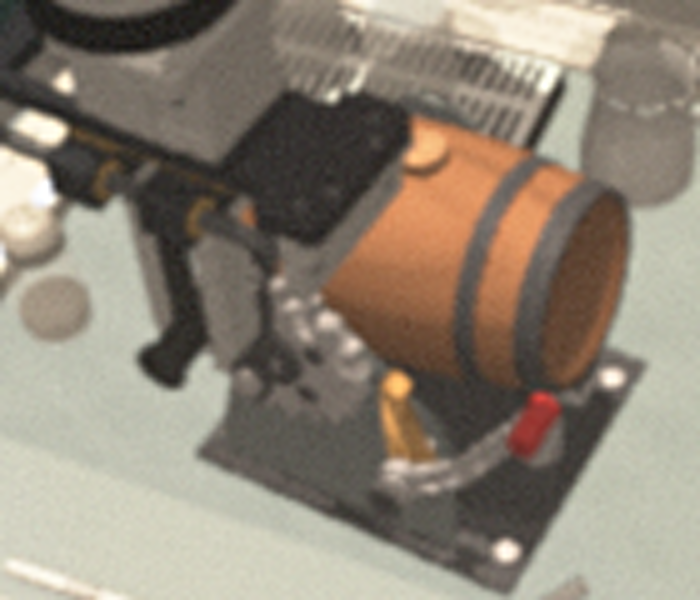

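Emit:
jog_arm(
  deltas=[
    [0, -0.005, 0, 0, 0, 0, 0],
    [0, 0, 0, 0, 0, 0, 0],
  ],
)

```text
time_s: 10.2
eef_pos: [0.4424, 0.0741, 0.2945]
ee_rot: [[-0.011, 0.119, 0.993], [-0.025, 0.992, -0.12], [-1.0, -0.026, -0.008]]
wrist_force: [-1.2, -4.1, 3.7]
finger_gap: 0.0164
```

```bash
python3 g.py
```

```text
t 10.2 s 0.4321 w -0.0056 z 0.0816 r 0.0818 th -0.069 F [-1.2 -4.1  3.7] tilt [-0.011 -0.025 -1.   ] T [-0.66  0.35  0.17] 0.01638618609148199
```

Emit:
jog_arm(
  deltas=[
    [-0.001, -0.01, 0, 0, 0, 0, 0],
    [-0.001, -0.01, 0, 0, 0, 0, 0],
  ],
)

```text
time_s: 10.4
eef_pos: [0.4423, 0.0733, 0.2946]
ee_rot: [[-0.01, 0.117, 0.993], [-0.018, 0.993, -0.117], [-1.0, -0.019, -0.008]]
wrist_force: [-1.0, 3.4, 2.3]
finger_gap: 0.0172
```

```bash
python3 g.py
```

```text
t 10.4 s 0.4322 w -0.0059 z 0.0816 r 0.0818 th -0.072 F [-1.   3.4  2.3] tilt [-0.01  -0.018 -1.   ] T [0.56 0.2  0.11] 0.017202454304167634
```

Emit:
jog_arm(
  deltas=[
    [0, 0.002, 0, 0, 0, 0, 0],
    [0, 0, 0, 0, 0, 0, 0.3],
    [0, 0, 0, 0, 0, 0, 0.5],
    [0, 0, 0, 0, 0, 0, 0.5],
    [0, 0, 0, 0, 0, 0, 0.5],
  ],
)

```text
time_s: 10.9
eef_pos: [0.4428, 0.0736, 0.2929]
ee_rot: [[-0.01, 0.118, 0.993], [-0.018, 0.993, -0.118], [-1.0, -0.019, -0.008]]
wrist_force: [0.8, 0.4, -0.2]
finger_gap: 0.0447
```

```bash
python3 g.py; python3 knob.py s12
```

```text
t 10.9 s 0.4326 w -0.0056 z 0.0799 r 0.0801 th -0.070 F [ 0.8  0.4 -0.2] tilt [-0.01  -0.018 -1.   ] T [ 0.06 -0.02 -0.03] 0.04466123705870904
scene [332 229  10  11  55] [ 0.4633 -0.0657  0.183 ]
top [350 233   4  11  32] [ 0.4663 -0.0607  0.1825]
knob [ 0.4681 -0.0625  0.1751] stand y -0.137 err [0.0012 0.0012] angle 0.5534085022658276
[0.44277464 0.07359324 0.29295594] [ 0.5925226  -0.06459183  0.38631537] 11.0
```

View pics/s12.png

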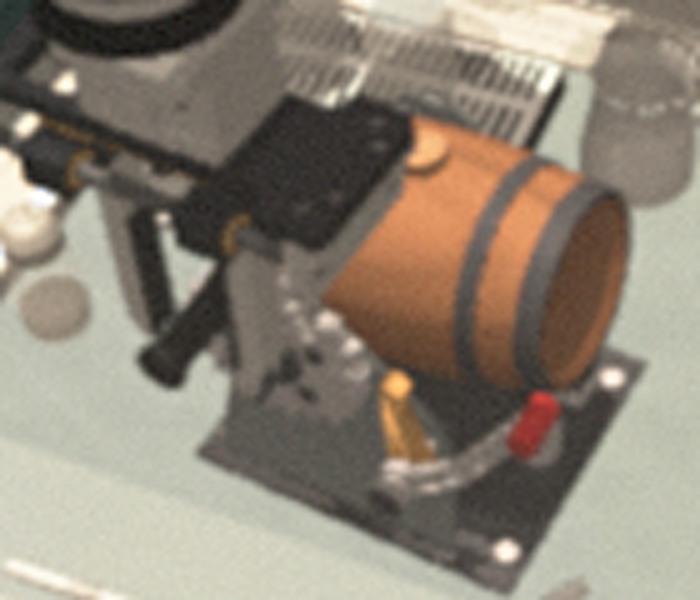

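Emit:
jog_arm(
  deltas=[
    [0, 0, 0.1, 0, 0, 0, 0.5],
    [0, 0, 0.2, 0, 0, 0, 0.5],
    [0, 0, 0.25, 0, 0, 0, 0.5],
    [0, 0, 0.25, 0, 0, 0, 0.5],
    [-0.1, 0, 0.1, 0, 0, 0, 0.5],
    [-0.2, 0, 0, 0, 0, 0, 0.5],
    [-0.2, 0, 0, 0, 0, 0, 0.5],
    [0, 0, 0, 0, 0, 0, 0.5],
    [0, 0, 0, 0, 0, 0, 0.5],
  ],
)

```text
time_s: 11.9
eef_pos: [0.3641, 0.0734, 0.4423]
ee_rot: [[0.0, 0.119, 0.993], [-0.017, 0.993, -0.119], [-1.0, -0.017, 0.002]]
wrist_force: [0.5, 0.5, -0.5]
finger_gap: 0.0472
```

```bash
python3 knob.py s13
python3 - <<'E'
from h import *
p,d,c=cam("scene"); cv2.imwrite("pics/s14.png",p[...,::-1])
E
```

```text
scene [332 229  10  12  69] [ 0.4635 -0.0651  0.1821]
top [349 233   5  12  53] [ 0.466  -0.0604  0.1822]
knob [ 0.4669 -0.0621  0.1751] stand y -0.1367 err [0.0013 0.0013] angle 0.5518121483311034
[0.36453656 0.07336368 0.44188582] [0.67694866 0.12846937 0.16580187] 12.0
```

View pics/s13.png

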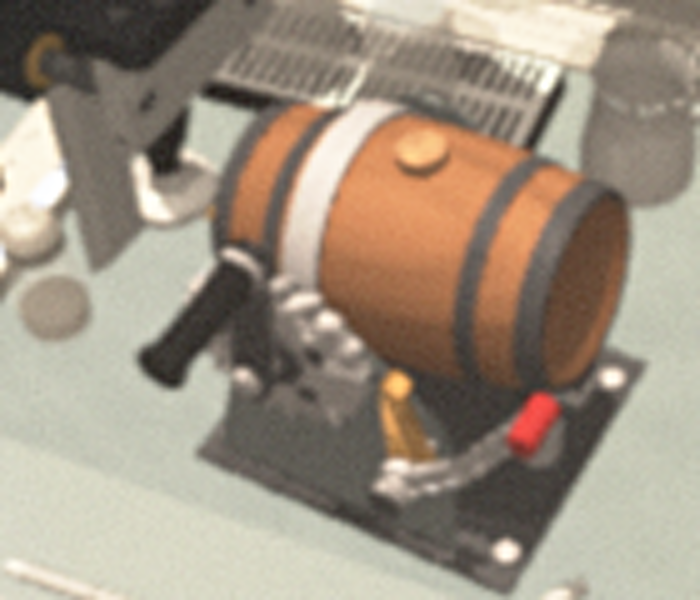

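View pics/s14.png

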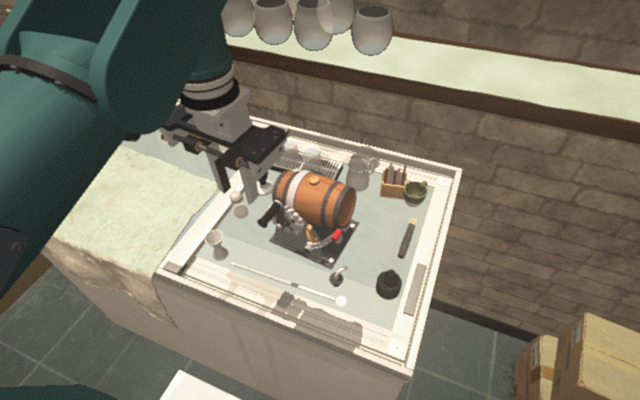

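The barrel rests on its foot and has not moved since I let go of it. The pawl is clear of the wheel (tip at crop (398,383)), the lever is over, the bystanders are where they were, and the robot touches nothing.

```bash
python3 -c "
from station import env
print(env.job_done())"
```

```text
the job is handed in; nothing more can be done
None
```

The barrel is back down on its rest foot and the job is handed in at about 12 s, with the robot clear of everything.

- **Lever:** I pushed it over with the closed fingers until it met its stop. It measured about 0.55 rad, with a peak reading of about 10 N at the knob.
- **Pawl:** I took the weight on the crank with a 60 N grip and turned the barrel up, in all about 0.09 rad. The picture then showed the pawl sprung clear, judged by eye from its shift of about 5 px.
- **Lowering:** I eased the barrel back at about 3 cm/s, slowing to about 2 cm/s for landing. It briefly reached about 3.5 cm/s just before that.
- **Landing:** The foot took the weight at a tilt of about 0.13 rad. The pull at the crank went from 8 N backwards to about 3 N of forward press before I opened the fingers.
- **Last checks:** In the pictures taken after letting go, the barrel had not moved and the pawl was still clear. The lever still read 0.55 rad, the bystanders looked undisturbed, and the wrist force was near zero.

Two small disagreements showed up. The grip radius measured about 82 mm against the stated 80 mm while I held the crank, and the stand's yaw read −0.14 rad from the handle but −0.10 rad from the base edges, which I used. Neither affected the result.

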